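# Shorten the telescoping hand fork by one hole

## Task

The telescoping hand fork clamped on the shelf is too long to stow: press the sprung button on its collar and slide the grip towards the fork, so that the button springs fully out again in the very next hole, not a later one. Let go of it there and leave the pump, saucer and spray nozzle where they lie.

Things in the scene. Friction and masses are not known exactly. Their poses are not given: they have to be found in the camera images.
- handfork: Stainless three-tined hand fork on an 18 mm aluminium tube, fixed: it lies level in two clamps, tube axis 60 mm above the shelf. Origin: on the shelf, below the tube axis at the first hole (where the button sits at the start). x runs along the tube from grip to tines (tips at +298 mm), z up; button and holes are on the -y side.
- clamp_mid (a point): Tube axis midway between the two black clamps, 155 mm along the handfork's x, 60 mm above the shelf. The clamps are 36 mm wide and 77 mm high and reach from 123 to 187 mm along x; their foot plate (80 mm wide, 8 mm high) from 112 to 198 mm.
- grip (a joint): Slide of the black grip along the handfork's +x, in m: 0 at the start, latched in the first hole; grows as the tool shortens, ends at 0.098. The next hole lies 30 to 50 mm on (differs from start to start; holes show as dark 9 mm spots on the tube), a third 34 mm after that. Friction 3 N, up to 6 N with the button riding on the tube; it stays where left; 1.5 mm play in a hole.
- collar_mid (a point): Middle of the collar, on the tube axis, 60 mm above the shelf, level with the button; moves with the grip. The collar is a black block 36 mm long (x), 34 mm wide and 34 mm high at the fork end of the grip.
- grip_mid (a point): Point on the axis of the round grip tube, 75 mm behind the button (towards the handfork's -x), 60 mm above the shelf; moves with the grip. The tube is 28 mm thick (29 over its ribs), one piece with the collar, and runs from 18 to 150 mm behind the button.
- catch (a joint): Travel of the sprung button into the collar (towards the handfork's +y), in m: 0 fully out, 0.007 fully pressed. Spring: 6 N when out, 10.5 N when fully pressed. The grip is locked until the button is pressed more than 4 mm; then both may slide together. Between holes a released button rides at about 3.5 mm; over a hole it springs out to 0 and locks.
- button_face (a point): Centre of the outer face of the button, an aluminium block 16 mm long (x) and 18 mm high on the collar's -y side; out, it stands 9 mm proud of the collar (26 mm from the tube axis), fully pressed 2 mm. 60 mm above the shelf; moves with grip and button.
- toolbox: Bystander, fixed: shut clip-lidded tool box, 370 by 195 mm, 165 mm high with its handle. Origin: middle of the underside.
- pump: Bystander: aluminium bike pump lying down, 30 mm thick, 270 mm long along its x axis. Origin: near the middle, on the shelf.
- saucer: Bystander: white ceramic saucer, 140 mm across, 20 mm high. Origin: middle of the underside.
- nozzle: Bystander: green plastic spray nozzle lying on its side, about 110 by 125 mm, 38 mm high. Origin: under the barrel.

How it is judged:
On the way:
1. the button is pressed in and the grip has left the first hole (value of joint catch above 0.0025 m and value of joint grip above 0.004 m), for 0.1 s.
At the end, for the whole second after the job is handed in: The grip is latched in the next hole: it has slid 26.5 to 54 mm towards the fork (the next hole lies at 30 to 50 mm, the third at 64 mm or more), stands still, and the button is out to within 1.5 mm; pump, saucer and nozzle are within 30 mm of where they lay (value of joint grip between 0.0265 and 0.054 m and value of joint catch below 0.0015 m and velocity of joint grip between -0.005 and 0.005 m/s and distance of each of pump, saucer, nozzle from where it was at the start of the episode below 0.03 m); the robot touches nothing.
It fails at once if the pump, saucer or nozzle is knocked more than 60 mm from its place (distance of any of pump, saucer, nozzle from where it was at the start of the episode above 0.06 m).
It also fails if it takes over 43 s, if anything falls off the work surface, if the arm or the gripper's body presses on something with over 40 N, if the wrist force passes 120 N, or if a joint passes its speed limit or range.

## Robot

A 7-joint arm with a two-finger parallel gripper is mounted at the origin on the work surface. World frame = base frame: x ahead of the robot, y to its left, z up, the work surface at z = 0. Lengths are in m, angles in rad, forces in N, time in s.
With the tool pointing down it reaches from about 0.4 to 0.85 m from the base axis. Payload 4.5 kg.
Tool frame: the origin (TCP) lies at the very end of the fingers, on their centre line; the grasp point (between the pads) lies 19 mm behind it (tcp_to_grasp is the z of the grasp point in the tool frame, in m); z points along the fingers, y is the line along which they close (so a half turn about z gives the same grasp; the last joint's range is limited). The gripper opens to 88 mm and grips with 3 to 60 N. Pads are 18 mm wide; open, the fingers measure 123 mm over their backs; the gripper's body (75 mm by 187 mm) begins 45 mm behind the grasp point.
Start: joints at [-1.152, 0.689, -0.195, 1.565, 0.157, 0.902, -0.215], TCP at [0.235, 0.579, 0.239] pointing down, gripper open.
Joint ranges: [-3.01, 3.01], [-0.46, 2.08], [-1.47, 1.51], [0.13, 2.56], [-1, 4.14], [0.04, 2.09], [-2.66, 2.66]. Speed limits (rad/s): [2.57, 2.57, 3.14, 3.14, 3.14, 3.14, 3.14].

## Interface

Orientations are given as a unit quaternion [x, y, z, w].
In Python, from plant import * gives the robot as it stands. The module is installed in compiled form; this text tells all that it offers.
- The arm moves only by the shell command python3 -m jog 'ROWS' [OPENING] [FORCE]. ROWS is JSON, a list that holds one entry, the list of rows, each a list of 6 numbers: the shift along the tool's x, y, z in m, then the turn, a rotation vector about the tool's x, y, z in rad. In form: [[[dx, dy, dz, ax, ay, az], ...]]. A call has 1 to 12 rows; each row shifts and turns the commanded pose from where the row before left it, along the tool's axes as they then stand; what a row does not reach is not made up. A row lasts 1/8 s, in which the tool goes at most 62.5 mm and 10.7 degrees, less where a joint would pass 70% of its speed; a pose out of reach is approached as far as the arm can. A call with a gripper value outside its range is refused whole. OPENING is the finger opening in m, from 0 to 0.0881, set as the call begins (- or left out, the last holds). The fingers move at their own pace and stop on an object; FORCE is the grip in N (left out, the last holds). Time passes only in rows, so rows that do not move let the fingers close. It gives the time, the measured TCP pose, the force, the opening and the grip force at its end, in the units of the state.
- get_state(): the state, without advancing time (a new reading comes with each control period).
- snapshot(name): name is "scene" or "top"; returns a dict with "frame" (480x640x3 uint8, red, green, blue), "mtx" (3x3 intrinsics, pixels), "xyz" and "orientation" of the camera in the world. Camera axes: x right, y down, z forward; pixel columns grow to the right and rows downward; lengths in m; the calibration is good to about 2 mm. A picture is of the moment at which its call begins. There is no depth.
- finish_job(): hands the job in; it is judged then, once.
The state is a dict: "clock": time; "q": joint angles; "qd": joint speeds; "joint_torque": joint torques, N m; "tool_pos": TCP position; "eef_rot": TCP orientation; "contact_force": force on the tool from outside, world axes, zero at the start; "moment": the same for the moment, N m; "opening": opening from 0.0 (shut) to 1.0 (fully open); "finger_force": force on a finger pad.
Only numpy, scipy, OpenCV 4.12 (cv2) and the standard library are available. Lean on these libraries where they do the work, as an engineer would, in place of code of your own. Each camera call takes 0.05 s, during which the arm holds its last target. There are 200 camera calls.

## Working session

There is one attempt and no reset: what is moved stays moved. The work goes in short steps, Python scripts to look and compute and a shell command to move; the robot and the scene stay as the last step left them, time stands still between calls to the robot, and variables do not carry over. Pictures are saved under pics/ and viewed, at most 10 in all, crops included, and the job is handed in when it is done.

```bash
mkdir -p pics; cat > h.py <<'E'
from plant import *
import numpy as np, cv2
from scipy.spatial.transform import Rotation as R
def snap(n,f):
    s=snapshot(n); cv2.imwrite('pics/'+f,s['frame'][:,:,::-1]); np.savez('pics/'+f+'.npz',mtx=s['mtx'],xyz=s['xyz'],o=s['orientation']); return s
def ray(f,uv,z):
    d=np.load('pics/'+f+'.npz'); r=R.from_quat(d['o']).as_matrix()@np.linalg.inv(d['mtx'])@np.array([*uv,1.]); c=d['xyz']
    return c+r*(z-c[2])/r[2]
E
python3 - <<'E'
from h import *
for n in('scene','top'):
    s=snap(n,n+'0.png');print(s['xyz'],R.from_quat(s['orientation']).as_matrix().round(2).tolist())
s=get_state();print({k:np.round(v,3) for k,v in s.items()})
E
```

```text
[1.27403584 0.39899542 1.31348691] [[-0.42, 0.77, -0.47], [0.91, 0.36, -0.22], [-0.0, -0.52, -0.85]]
[0.30989887 0.05499077 1.41086913] [[0.02, -0.97, 0.23], [-1.0, -0.02, 0.01], [-0.0, -0.23, -0.97]]
{'clock': np.float64(0.1), 'q': array([-1.152,  0.69 , -0.195,  1.566,  0.157,  0.902, -0.215]), 'qd': array([ 0.001, -0.004,  0.   , -0.003,  0.   ,  0.001, -0.   ]), 'joint_torque': array([-3.0000e-03, -5.2851e+01, -1.2710e+00, -1.5384e+01, -5.3000e-02,
        2.0000e-03,  0.0000e+00]), 'tool_pos': array([0.234, 0.579, 0.238]), 'eef_rot': array([ 0.191,  0.982, -0.001, -0.   ]), 'contact_force': array([ 0.793, -0.218, -0.713]), 'moment': array([ 0.025, -0.02 ,  0.022]), 'finger_force': np.float64(0.0), 'opening': np.float64(1.0)}
```

View pics/top0.png

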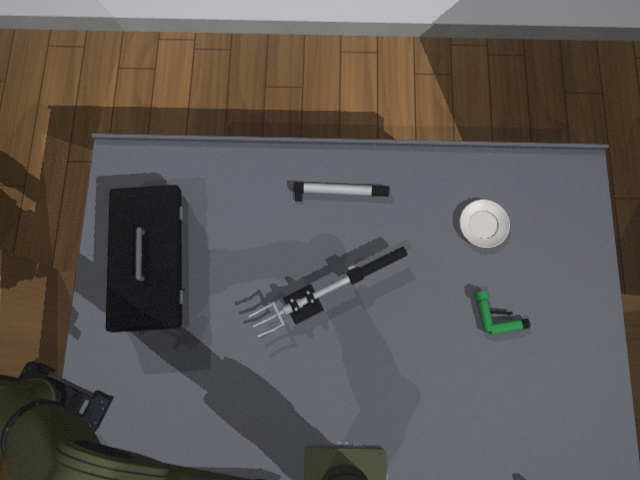

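View pics/scene0.png

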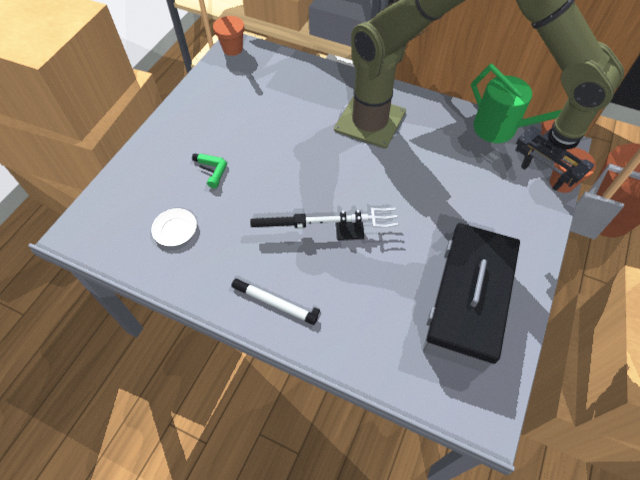

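```bash
python3 - <<'E'
from h import *
a=cv2.imread('pics/top0.png')[235:345,230:420]; b=cv2.imread('pics/scene0.png')[190:250,240:410]
a=cv2.resize(a,(760,440),interpolation=cv2.INTER_CUBIC); cv2.imwrite('pics/c_top.png',a)
cv2.imwrite('pics/c_scene.png',cv2.resize(b,None,fx=4.5,fy=4.5,interpolation=cv2.INTER_CUBIC))
E
```

```text
(no output)
```

View pics/c_top.png

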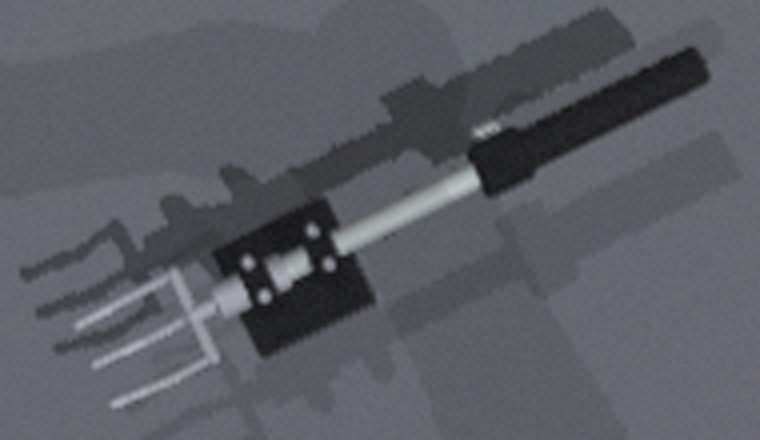

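View pics/c_scene.png

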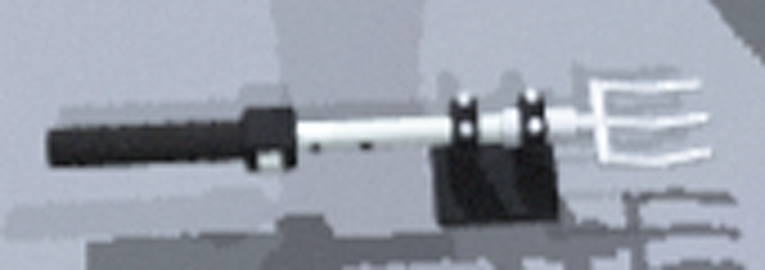

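```bash
cat > fit.py <<'E'
from h import *
from scipy.optimize import least_squares
T=lambda u,v:((u+.5)/4-.5+230,(v+.5)/4-.5+235)
S=lambda u,v:((u+.5)/4.5-.5+240,(v+.5)/4.5-.5+190)
def proj(f,p):
    d=np.load('pics/'+f+'.npz'); q=d['mtx']@(R.from_quat(d['o']).as_matrix().T@(p-d['xyz'])); return q[:2]/q[2]
obs=[('top0.png',T(702,63),(-.15,0,.06)),('top0.png',T(487,130),(0,-.024,.066)),
('top0.png',T(285,266),(.155,0,.069)),('top0.png',T(510,158),(0,0,.077)),
('scene0.png',S(50,148),(-.15,0,.06)),('scene0.png',S(270,161),(0,-.025,.062)),
('scene0.png',S(498,130),(.155,0,.064)),('scene0.png',S(271,125),(0,0,.077)),
('scene0.png',S(315,148),'h'),('scene0.png',S(366,146),'h3')]
def pt(v,l):
    if l=='h': l=(v[3],-.009,.06)
    if l=='h3': l=(v[3]+.034,-.009,.06)
    c,s=np.cos(v[2]),np.sin(v[2]); return np.array([v[0]+c*l[0]-s*l[1],v[1]+s*l[0]+c*l[1],l[2]])
res=lambda v:np.concatenate([proj(f,pt(v,l))-np.array(uv) for f,uv,l in obs])
r=least_squares(res,[.6,0,2,.04],loss='soft_l1')
if __name__=='__main__':
    print(r.x.round(4),np.degrees(r.x[2]));print(res(r.x).reshape(-1,2).round(1).tolist())
    for n,l in dict(grip=(-.075,0,.06),collar=(0,0,.06),button=(0,-.026,.06)).items():print(n,pt(r.x,l).round(4))
    for n,uv,z in(('pump',(342,189),.03),('saucer',(485,224),.02),('nozzle',(497,315),.02)):print(n,ray('top0.png',uv,z).round(3))
E
python3 fit.py
```

```text
[ 0.5382 -0.0182  2.0478  0.0315] 117.33209480141076
[[-0.5, 0.5], [-0.9, -0.3], [0.4, -0.5], [-2.3, 0.0], [-0.7, -0.6], [-0.2, 1.2], [-0.2, -1.0], [-0.8, -0.4], [0.1, -0.3], [-0.1, -0.3]]
grip [ 0.5727 -0.0848  0.06  ]
collar [ 0.5382 -0.0182  0.06  ]
button [ 0.5613 -0.0063  0.06  ]
pump [0.788 0.017 0.03 ]
saucer [ 0.697 -0.382  0.02 ]
nozzle [ 0.446 -0.402  0.02 ]
```

```bash
cat >> h.py <<'E'
def delta(lx,ly,z):
    "tool-axis shift and turn to a point given in handfork axes"
    import fit; v=fit.r.x; p=fit.pt(v,(lx,ly,z)); s=get_state(); M=R.from_quat(s['eef_rot'])
    c,n=np.cos(v[2]),np.sin(v[2]); G=R.from_matrix(np.array([[c,n,0],[n,-c,0],[0,0,-1.]]).T)
    d=(M.inv()*G).as_rotvec(); sh=M.inv().apply(p-s['tool_pos']); 
    q=R.from_euler('z',v[2]).inv().apply(s['tool_pos']-np.array([v[0],v[1],0]))
    print('shift',sh.round(4),'turn',d.round(4),'in fork axes',q.round(4),'after turn',G.inv().apply(p-s['tool_pos']).round(4),'F',R.from_euler('z',v[2]).inv().apply(s['contact_force']).round(1),s['clock'],s['opening']*.0881,s['finger_force'])
E
python3 -m jog '[[[0,0,0,0,0,0.178],[0,0,0,0,0,0.178],[0,0,0,0,0,0.178],[0,0,0,0,0,0.176]]]' 0.085
python3 -c "
from h import *
delta(0,-.001,.14)"
```

```text
clock: 0.6
tool_pos: [0.2344, 0.579, 0.2383]
eef_rot: [0.523, 0.852, -0.001, 0.0]
contact_force: [-1.0, 0.1, -0.6]
opening: 0.964
finger_force: 0.0
shift [-0.67    0.0013  0.0987] turn [-0.0008  0.0006 -0.0067] in fork axes [ 0.67   -0.0043  0.2383] after turn [-0.67   -0.0033  0.0983] F [ 0.5  0.8 -0.6] 0.6 0.08492048673152779 0.0
```

```bash
python3 -m jog '[[[-0.03,0,0,0,0,-0.006],[-0.055,0,0,0,0,0],[-0.055,0,0,0,0,0],[-0.055,0,0,0,0,0],[-0.055,0,0,0,0,0],[-0.055,0,0,0,0,0],[-0.055,0,0,0,0,0],[-0.055,0,0,0,0,0],[-0.055,0,0,0,0,0],[-0.055,0,0,0,0,0],[-0.055,0,0,0,0,0],[-0.055,0,0,0,0,0]]]'
python3 -c "
from h import *
delta(0,-.001,.14)"
```

```text
clock: 2.1
tool_pos: [0.5292, 0.015, 0.2385]
eef_rot: [0.518, 0.855, -0.0, -0.0]
contact_force: [1.5, 0.5, 0.2]
opening: 0.968
finger_force: 0.0
shift [-0.0336 -0.0064  0.0985] turn [-0.0003 -0.0005  0.0051] in fork axes [ 0.0336 -0.0073  0.2385] after turn [-0.0336 -0.0063  0.0985] F [-0.2 -1.5  0.2] 2.1 0.0852421598234896 0.0
```

```bash
python3 -m jog '[[[-0.0336,-0.0064,0,0,0,0.005],[0,0,0.05,0,0,0],[0,0,0.05,0,0,0],[0,0,0.02,0,0,0],[0,0,0,0,0,0],[0,0,0,0,0,0]]]'
python3 -c "
from h import *
delta(0,-.001,.041)
for n in('scene','top'): snap(n,n+'1.png')
a=cv2.imread('pics/top1.png')[225:345,250:410]; b=cv2.imread('pics/scene1.png')[150:270,240:400]
cv2.imwrite('pics/c1.png',cv2.resize(np.vstack([a,b]),None,fx=2.5,fy=2.5,interpolation=cv2.INTER_CUBIC))
"
```

```text
clock: 2.85
tool_pos: [0.5393, -0.0161, 0.1194]
eef_rot: [0.52, 0.854, 0.0, 0.001]
contact_force: [0.1, 0.2, -0.2]
opening: 0.965
finger_force: 0.0
shift [-0.0014 -0.001   0.0784] turn [ 0.0012  0.0005 -0.    ] in fork axes [ 0.0014 -0.0019  0.1194] after turn [-0.0014 -0.0009  0.0784] F [ 0.1 -0.2 -0.2] 2.85 0.08503066695656641 0.0
```

View pics/c1.png

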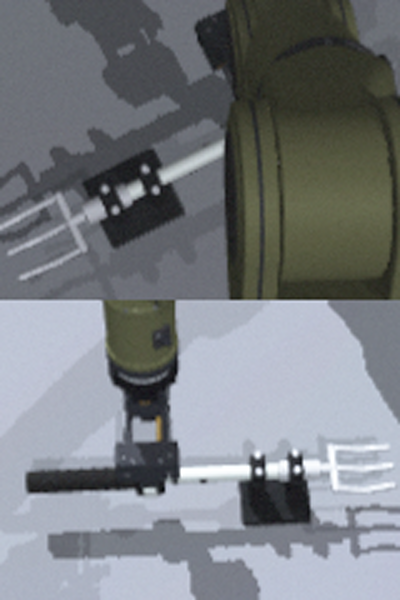

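```bash
python3 -m jog '[[[-0.0014,-0.001,0.03,0,0,0],[0,0,0.03,0,0,0],[0,0,0.0185,0,0,0],[0,0,0,0,0,0],[0,0,0,0,0,0]]]'
python3 -c "
from h import *
delta(0,-.001,.041)"
python3 -m jog '[[[0,0,0,0,0,0],[0,0,0,0,0,0],[0,0,0,0,0,0],[0,0,0,0,0,0],[0,0,0,0,0,0],[0,0,0,0,0,0]]]' 0.03 28
python3 -c "
from h import *
delta(0,-.001,.041)"
```

```text
clock: 3.58
tool_pos: [0.5392, -0.0178, 0.0411]
eef_rot: [0.52, 0.854, 0.0, 0.001]
contact_force: [-0.5, 0.6, -0.2]
opening: 0.962
finger_force: 0.0
shift [0.0001 0.     0.0001] turn [ 0.0014  0.0006 -0.0001] in fork axes [-0.0001 -0.001   0.0411] after turn [0.0001 0.     0.0001] F [ 0.7  0.2 -0.2] 3.575 0.08473597934183046 0.0
clock: 4.32
tool_pos: [0.5377, -0.0183, 0.0404]
eef_rot: [0.52, 0.854, -0.001, -0.0]
contact_force: [-3.1, -1.9, 3.9]
opening: 0.387
finger_force: 28.0
shift [-0.0002  0.0015 -0.0006] turn [-0.0015 -0.0001 -0.0002] in fork axes [0.0002 0.0005 0.0404] after turn [-0.0002  0.0015 -0.0006] F [-0.2  3.6  3.9] 4.325 0.034051844006761235 28.008868424221873
```

```bash
python3 -m jog '[[[0.003,0,0,0,0,0],[0.003,0,0,0,0,0],[0.002,0,0,0,0,0],[0,0,0,0,0,0],[0,0,0,0,0,0]]]'
python3 -c "
from h import *
delta(0,-.001,.041)
snap('scene','scene2.png')
b=cv2.imread('pics/scene2.png')[190:250,240:410]
cv2.imwrite('pics/c2.png',cv2.resize(b,None,fx=4.5,fy=4.5,interpolation=cv2.INTER_CUBIC))
"
```

```text
clock: 4.95
tool_pos: [0.5339, -0.0111, 0.0403]
eef_rot: [0.52, 0.854, -0.001, -0.0]
contact_force: [-2.7, -4.3, 5.5]
opening: 0.384
finger_force: 28.0
shift [-0.0083  0.0016 -0.0007] turn [-0.0016 -0.0001 -0.0003] in fork axes [0.0083 0.0006 0.0403] after turn [-0.0083  0.0016 -0.0007] F [-2.6  4.3  5.5] 4.95 0.033819588519313805 28.01647667773068
```

View pics/c2.png

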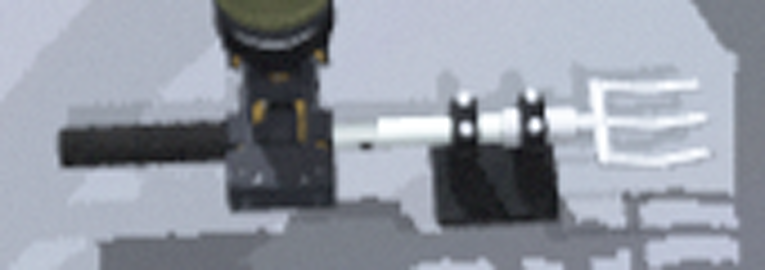

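The grip's end moved from 47 to 60 px in the crop (about 8 mm), so the button is pressed and the grip has left the first hole. I'll slide to mid-way, let go, and take the round grip.

```bash
python3 -m jog '[[[0.003,0,0,0,0,0],[0.003,0,0,0,0,0],[0.003,0,0,0,0,0],[0,0,0,0,0,0]]]'
python3 -m jog '[[[0,0,0,0,0,0],[0,0,0,0,0,0],[0,0,0,0,0,0],[0,0,0,0,0,0]]]' 0.085
python3 -m jog '[[[-0.02,0,0,0,0,0],[-0.03,0,0,0,0,0],[-0.02,0,0,0,0,0],[0,0,0,0,0,0],[0,0,0,0,0,0]]]'
python3 -c "
from h import *
delta(-.055,0,.041)"
python3 -m jog '[[[0,0,0,0,0,0],[0,0,0,0,0,0],[0,0,0,0,0,0],[0,0,0,0,0,0],[0,0,0,0,0,0],[0,0,0,0,0,0],[0,0,0,0,0,0]]]' 0.02 25
python3 -c "
from h import *
delta(-.055,0,.041)"
```

```text
clock: 5.5
tool_pos: [0.5296, -0.003, 0.0403]
eef_rot: [0.52, 0.854, -0.001, -0.001]
contact_force: [-2.9, -2.9, 5.3]
opening: 0.382
finger_force: 28.0
clock: 6.0
tool_pos: [0.5305, -0.0024, 0.04]
eef_rot: [0.52, 0.854, 0.0, -0.0]
contact_force: [0.2, 0.1, -0.1]
opening: 0.814
finger_force: 0.0
clock: 6.62
tool_pos: [0.5621, -0.0635, 0.0401]
eef_rot: [0.52, 0.854, 0.0, -0.001]
contact_force: [-0.8, -0.9, 0.1]
opening: 0.969
finger_force: 0.0
shift [-0.0038 -0.0004 -0.001 ] turn [-0.0003 -0.0017  0.0011] in fork axes [-0.0512 -0.0004  0.0401] after turn [-0.0038 -0.0004 -0.0009] F [-0.4  1.1  0.1] 6.625 0.08533331393885724 0.0
clock: 7.5
tool_pos: [0.5622, -0.0652, 0.0402]
eef_rot: [0.52, 0.854, -0.0, -0.0]
contact_force: [-0.6, -0.1, 1.4]
opening: 0.305
finger_force: 24.5
shift [-0.0022  0.0003 -0.0008] turn [-0.0011 -0.0002 -0.0001] in fork axes [-0.0528  0.0003  0.0402] after turn [-0.0022  0.0003 -0.0008] F [0.2 0.6 1.4] 7.5 0.0268276694480523 24.514528959989548
```

```bash
python3 -m jog '[[[0.0015,0,0,0,0,0],[0.0015,0,0,0,0,0],[0.0015,0,0,0,0,0],[0.0015,0,0,0,0,0],[0.0015,0,0,0,0,0],[0.0015,0,0,0,0,0],[0,0,0,0,0,0]]]'
python3 -c "
from h import *
delta(-.055,0,.041)"
for i in 1 2 3; do python3 -m jog '[[[0.001,0,0,0,0,0],[0.001,0,0,0,0,0],[0,0,0,0,0,0]]]' >/dev/null
python3 -c "
from h import *
delta(-.055,0,.041)"; done
```

```text
clock: 8.38
tool_pos: [0.5597, -0.0602, 0.0403]
eef_rot: [0.521, 0.854, -0.001, 0.002]
contact_force: [2.6, -7.0, -2.4]
opening: 0.303
finger_force: 24.8
shift [-0.0078  0.0003 -0.0007] turn [ 0.0002  0.0043 -0.0025] in fork axes [-0.0472  0.0003  0.0403] after turn [-0.0078  0.0003 -0.0007] F [-7.5  0.9 -2.4] 8.375 0.026715477862333237 24.823782965540886
shift [-0.0097  0.0003 -0.0007] turn [ 0.0002  0.0044 -0.0026] in fork axes [-0.0453  0.0003  0.0403] after turn [-0.0097  0.0003 -0.0007] F [-6.9  1.7 -1.3] 8.75 0.026474424288321086 24.83073592185974
shift [-0.0118  0.0003 -0.0007] turn [ 0.0001  0.0043 -0.0026] in fork axes [-0.0432  0.0003  0.0403] after turn [-0.0118  0.0003 -0.0007] F [-7.5  1.3 -1.8] 9.125 0.02650247670049222 24.820457696914673
shift [-0.0157  0.0003 -0.0007] turn [-0.0006  0.0018 -0.0015] in fork axes [-0.0393  0.0003  0.0402] after turn [-0.0157  0.0003 -0.0008] F [-2.6  2.3  1.2] 9.5 0.027015662567480517 24.574783891439438
```

```bash
for i in 1 2; do python3 -m jog '[[[0.001,0,0,0,0,0],[0,0,0,0,0,0],[0,0,0,0,0,0]]]' >/dev/null
python3 -c "
from h import *
delta(-.055,0,.041)"; done
```

```text
shift [-0.0176  0.0003 -0.0008] turn [-0.0009  0.0007 -0.0007] in fork axes [-0.0374  0.0003  0.0402] after turn [-0.0176  0.0003 -0.0008] F [-4.1  2.8  1.4] 9.875 0.02657710287152903 24.589170813560486
shift [-0.0176  0.0003 -0.0007] turn [-0.0005  0.002  -0.0013] in fork axes [-0.0374  0.0003  0.0402] after turn [-0.0176  0.0003 -0.0008] F [-5.7  3.2  0.4] 10.25 0.027069372776373717 24.674747809767723
```

```bash
for i in 1 2; do python3 -m jog '[[[0.0015,0,0,0,0,0],[0,0,0,0,0,0]]]' >/dev/null
python3 -c "
from h import *
delta(-.055,0,.041)"; done
```

```text
shift [-0.0179  0.0003 -0.0007] turn [-0.0001  0.0037 -0.0021] in fork axes [-0.0371  0.0003  0.0402] after turn [-0.0179  0.0003 -0.0008] F [-7.8  2.5 -0.8] 10.5 0.026437261886972725 24.801667481660843
shift [-0.018   0.0003 -0.0006] turn [ 0.0005  0.0055 -0.003 ] in fork axes [-0.037   0.0002  0.0403] after turn [-0.018   0.0002 -0.0007] F [-10.7   2.3  -3. ] 10.75 0.026686281222832293 24.928142800927162
```

Force rises to 10.7 N with no motion: it is latched. I'll release, rise clear and look.

```bash
python3 -m jog '[[[-0.003,0,0,0,0,0],[0,0,0,0,0,0]]]' >/dev/null
python3 -m jog '[[[0,0,0,0,0,0],[0,0,0,0,0,0],[0,0,0,0,0,0],[0,0,0,0,0,0],[0,0,-0.03,0,0,0],[0,0,-0.05,0,0,0],[0,0,-0.06,0,0,0],[0,0,-0.06,0,0,0],[0,0,-0.03,0,0,0],[0,0,0,0,0,0]]]' 0.085
python3 -c "
from h import *
snap('scene','scene3.png')
b=cv2.imread('pics/scene3.png')[190:250,240:410]
cv2.imwrite('pics/c3.png',cv2.resize(b,None,fx=4.5,fy=4.5,interpolation=cv2.INTER_CUBIC))
"
```

```text
clock: 12.25
tool_pos: [0.5564, -0.0497, 0.2726]
eef_rot: [0.52, 0.854, 0.001, 0.002]
contact_force: [-0.3, 0.0, -1.2]
opening: 0.968
finger_force: 0.0
```

View pics/c3.png

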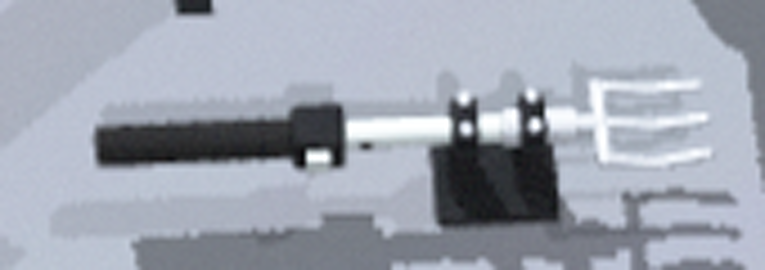

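The button stands out at crop (318,157), about 32 mm on from the start, and the third hole is still free ahead of it at (366,146). The arm is clear.

```bash
python3 -c "
from plant import *
print(finish_job())"
```

```text
the job is handed in; nothing more can be done
None
```

The grip is latched in the next hole, about 32 mm along. It took 10.7 N without moving, and the last picture shows the button out and the third hole still free ahead. The arm is clear, the pump, saucer and nozzle were never approached, and the job was handed in at about 12 s; no verdict came back.

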